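# Pick up the marked hole with the spring centre in a bench drill and hold it for clamping

### The job

The bench drill is switched off and has a spring-loaded centring point in its chuck. With the point up, slide the aluminium bar along the fence until the hole ringed in red is under the point, then pull the feed lever down until the point sits in that hole and its plunger is pushed about half-way into the brass holder (the red band on the plunger just gone) - never all the way in - and finish while holding the lever there so that I can clamp the bar. Keep the bar on the drill's table, along its fence, and leave the C-clamp, the marker pen and the jar of screws where they are.

Things in the scene. Friction and masses are not known exactly. Their poses are not given: they have to be found in the camera images.
- bench_drill: Green bench drill fixed to the bench. Origin on the bench under the spindle axis; front (own -x) faces the robot. Foot and table 180 mm wide (y), x -85 to +120 mm; table top 36 mm up. Fence on it: y -75 to +75, 18 mm high, two black knobs on top, straight front face at x = +20.5 mm. Head 80 mm wide, x -41 to +100 mm, 138 to 302 mm up.
- bar: The work: loose aluminium bar 40 mm wide (own x), 300 long (own y), 10 thick, 0.3 kg, on the drill's table, both ends overhanging. Origin: centre of its underside. Three 10 mm through holes at own y = -60, 0, +60 mm. Starts 4 to 14 mm off the fence, slightly askew, its middle 30 to 65 mm left of the spindle. Best taken by its left end (own y +130 mm), clear of the head.
- marked_hole (a point): Mouth of the bar's middle hole, the one ringed in red, centre, at the bar's top face; bar's axes. When the bar lies against the fence the hole is in line with the point (within 0.5 mm) in the drill's own x.
- point (a point): Tip of the steel centring point in the chuck: a 60 degree cone on a 12 mm plunger in a brass holder. At rest 64 mm above the bench, 18 mm above the bar. It moves straight down with the lever; seated in a hole the tip lies about 8.5 mm below the bar's top face. Going in, its cone can draw the loose bar into line by 1 to 2 mm.
- plunger (a joint): How far the plunger is pushed up into its holder, m: 0 out, 0.006 half-way (the upper half of its visible shank is a red band that disappears then), 0.012 bottomed. Spring: 2 N to start, then 1 N per mm.
- feed_lever (a joint): Feed lever angle, rad: 0 at rest (lever rises to the front, 0.70 rad above level), grows as its grip is pulled down, 0.70 level, stop at 1.05. Lowers the point 40 mm per rad. A spring lifts it when let go; at the grip it takes 2 N at first, about 8 N with the plunger half-way in, which comes at about 0.81 rad.
- lever_pivot (a point): Axis of the feed lever, on the right-hand side of the drill's head, 205 mm above the bench; the axis runs along the drill's y, own x = +30 mm, y = -80 mm.
- lever_grip (a point): Place to take the lever: on the centre line of its black grip (21 mm thick, 95 mm long), 145 mm from the pivot; at rest 298 mm above the bench. It can be pinched from above with the fingers on its left and right sides and turns between them, or pushed down.
- c_clamp: Green C-clamp 120x120x18 mm lying on the bench to the right of the drill; leave it alone.
- marker: Marker pen, 135 mm long, lying on the bench to the left of the drill; leave it alone.
- jar_screws: Glass jar of screws with a yellow lid, 66 mm across, 91 mm high, to the left of the drill; leave it alone.

How it is judged:
By the outcome, as a careful person would: the job done as asked, in the order asked, and still so for the second after the job is handed in, while the arm keeps its last pose, push and grip.
It also fails if it takes over 54 s, if anything falls off the work surface, if the arm or the gripper's body presses on something with over 40 N, if the wrist force passes 120 N, or if a joint passes its speed limit or range.

### The arm

A 6-joint arm with a two-finger parallel gripper is mounted at the origin on a cart in front of the work surface, level with it; the furniture and walls round the work are solid. World frame = base frame: x ahead of the robot, y to its left, z up, the work surface at z = 0. Lengths are in m, angles in rad, forces in N, time in s.
With the tool pointing down it reaches from about 0.4 to 0.825 m from the base axis. Payload 7 kg.
Tool frame: the origin (TCP) lies at the very end of the fingers, on their centre line; the grasp point (between the pads) lies 19 mm behind it; z points along the fingers, y is the line along which they close (so a half turn about z gives the same grasp; the last joint's range is limited). The gripper opens to 88 mm and grips with 3 to 60 N. Pads are 19 mm wide; open, the fingers measure 130 mm over their backs; the gripper's body (78 mm by 193 mm) begins 47 mm behind the grasp point.
Start: joints at [-1.054, 0.359, 0.012, 0, -1.224, -0.288], TCP at [0.153, -0.657, 0.227] pointing down, gripper open.
Joint ranges: [-3.07, 3.07], [-1.43, 2.12], [-1.02, 1.25], [-3.03, 1.67], [-3.05, -0], [-3.03, 3.03]. Speed limits (rad/s): [2.39, 2.39, 3.01, 3.14, 3.14, 3.14].

### API

Orientations are given as [roll, pitch, yaw] about the fixed x, y, z axes, in that order (R = Rz(yaw) Ry(pitch) Rx(roll)).
In Python, from station import arm gives the robot as it stands.
- The arm moves only by the tool step_arm, never from a script. Its argument "rows" is a list of rows, each a list of 5 numbers: the shift along the world's x, y, z in m, then the turn about the world's z in rad, then the finger opening in m, from 0 to 0.0876. In form: [[x, y, z, spin, gripper], ...]. A call has 1 to 20 rows; each row is the pose to reach, as a shift and turn from the pose commanded when the call began; what a row does not reach only later rows make up. A row lasts 1/10 s, in which the tool goes at most 50 mm and 8.59 degrees, less where a joint would pass 70% of its speed; a pose out of reach is approached as far as the arm can. A call with a gripper value outside its range is refused whole. The fingers move at their own pace and stop on an object; "newtons" is the grip in N (left out, the last holds). Time passes only in rows, so rows that repeat a pose let the fingers close. It gives the time, the measured TCP pose, the force, the opening and the grip force at its end, in the units of the state.
- arm.get_state(): the state, without advancing time (a new reading comes with each control period).
- arm.grab_frame(name): name is "scene" or "top"; returns a dict with "color" (420x560x3 uint8, blue, green, red), "vfov" (degrees; the focal length in pixels is half the picture's height over the tangent of half this angle, whatever the lens; pixels are square), "cx", "cy" (the principal point, pixels), "k1" (the pictures are not rectified: a ray, as slopes to the right and down, at radius r is drawn at 1 + k1 r^2 times it, then the intrinsics apply), "rvec" (rotation vector, rad) and "tvec" (3), from world to camera coordinates, as OpenCV has them. Camera axes: x right, y down, z forward; pixel columns grow to the right and rows downward; lengths in m; the calibration is good to about 2 mm. A picture is of the moment at which its call begins. There is no depth.
- arm.job_done(): hands the job in; it is judged then, once.
The state is a dict: "t": time; "q": joint angles; "qd": joint speeds; "joint_efforts": joint torques, N m; "eef_pos": TCP position; "ee_rot": TCP orientation; "force": force on the tool from outside, world axes, zero at the start; "moment": the same for the moment, N m; "width": finger opening in m; "gripper_force": force on a finger pad.
Only numpy, scipy, OpenCV 4.12 (cv2) and the standard library are available. Lean on these libraries where they do the work, as an engineer would, in place of code of your own. Each camera call takes 0.05 s, during which the arm holds its last target. There are 200 camera calls.

## Working session

There is one attempt and no reset: what is moved stays moved. The work goes in short steps, Python scripts to look and compute and a tool call to move; the robot and the scene stay as the last step left them, time stands still between calls to the robot, and variables do not carry over. Pictures are saved under pics/ and viewed, at most 10 in all, crops included, and the job is handed in when it is done.

Besides the shell and the picture viewer there is one more tool, called after ">>>" by a JSON object that holds its "api" and its "payload", one argument or row to a line. step_arm: Moves the arm, as the interface text tells. Its arguments: {"type":"object","properties":{"rows":{"type":"array"},"newtons":{"type":"number"}},"required":["rows"]}

```bash
mkdir -p pics; cat > h.py <<'E'
import numpy as np, cv2
from station import arm
def cam(n):
    f=arm.grab_frame(n); h,w=f["color"].shape[:2]
    fl=h/2/np.tan(np.radians(f["vfov"])/2)
    R=cv2.Rodrigues(np.array(f["rvec"],float))[0]; t=np.array(f["tvec"],float).reshape(3)
    f.update(f=fl,R=R,t=t,C=-R.T@t); return f
def ray(f,u,v):
    xd=np.array([(u-f["cx"])/f["f"],(v-f["cy"])/f["f"]]); x=xd.copy()
    for _ in range(30): x=xd/(1+f["k1"]*(x@x))
    d=f["R"].T@np.array([x[0],x[1],1]); return d/np.linalg.norm(d)
def onz(f,u,v,z):
    d=ray(f,u,v); return f["C"]+d*(z-f["C"][2])/d[2]
def tri(f1,p1,f2,p2):
    A=[];b=[]
    for f,p in((f1,p1),(f2,p2)):
        d=ray(f,*p);P=np.eye(3)-np.outer(d,d);A.append(P);b.append(P@f["C"])
    return np.linalg.solve(sum(A),sum(b))
def proj(f,X):
    c=f["R"]@np.asarray(X,float)+f["t"]; x=c[:2]/c[2]; x=x*(1+f["k1"]*(x@x))
    return x*f["f"]+[f["cx"],f["cy"]]
E
python3 - <<'E'
from h import *
for n in("scene","top"):
    f=cam(n); cv2.imwrite(f"pics/{n}0.png",cv2.resize(f["color"],(784,588),interpolation=cv2.INTER_CUBIC))
    print(n,f["C"],f["f"],f["k1"],f["cx"],f["cy"])
s=arm.get_state();print(s)
E
```

```text
scene [0.19231193 0.54296685 1.03272892] 420.47331855496213 -0.04356679761448043 280.35886801297966 207.31273693432067
top [-0.02524461 -0.03218533  1.37889449] 505.8489234546949 -0.05325049102457115 274.90502992385905 219.2227384361607
{'t': 0.1, 'q': array([-1.05392306e+00,  3.59324828e-01,  1.11764579e-02, -3.03421461e-04,
       -1.22405459e+00, -2.88086428e-01]), 'qd': array([-0.00080924, -0.00118909,  0.00279597,  0.00103843, -0.00124252,
        0.00040142]), 'joint_efforts': array([-2.87544397e-03, -5.84161735e+01,  2.93750525e+01,  7.01558679e+00,
        1.01311225e-02, -6.97946643e-05]), 'eef_pos': array([ 0.15296604, -0.65702033,  0.22572239]), 'ee_rot': array([ 3.14016294e+00, -1.26190011e-04, -2.91290904e+00]), 'force': array([0.48148985, 1.02263911, 0.18928389]), 'moment': array([-0.01985025,  0.06192047, -0.01453935]), 'gripper_force': 0.0, 'width': 0.08771513529232945}
```

View pics/scene0.png

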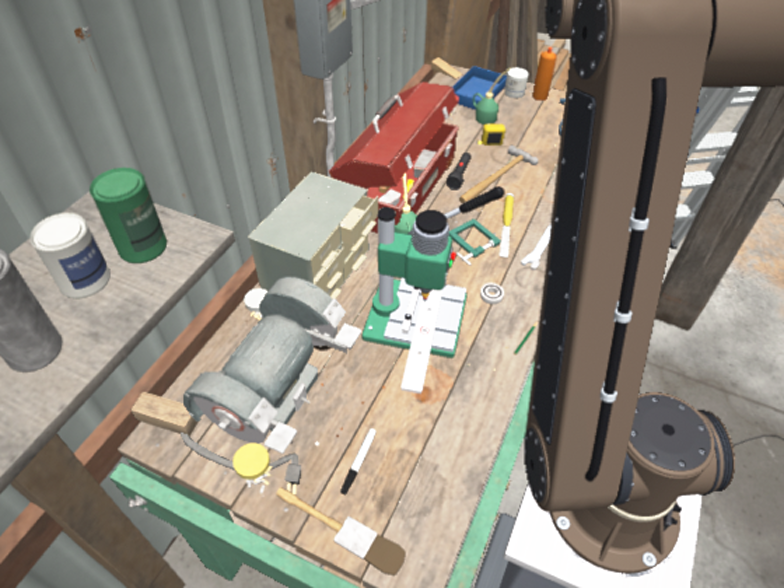

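View pics/top0.png

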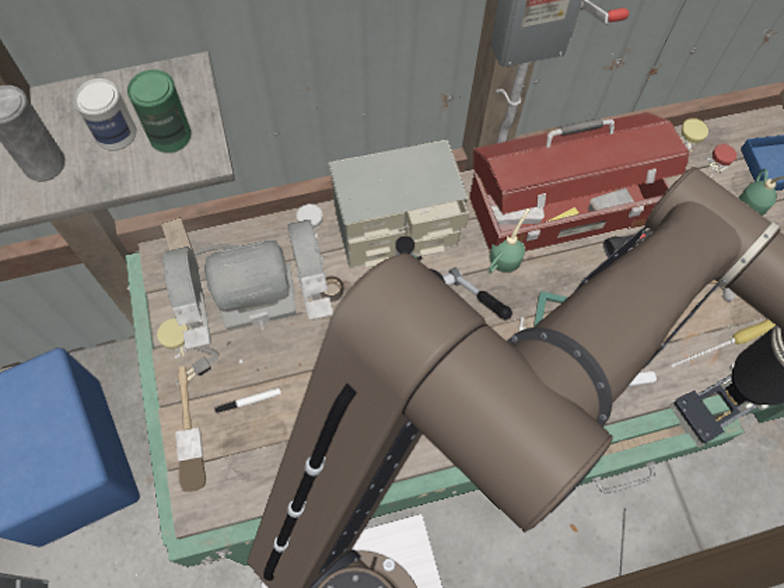

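The scene view shows the drill (about 415,290), the bar running from it toward the camera with its left end near (415,385), the red ring near (425,328), the jar at (252,460) and the pen at (358,460). In the top view the arm hides the drill. I'll take a closer crop.

```bash
python3 - <<'E'
from h import *
f=cam("scene"); np.save("pics/s0.npy",f["color"])
c=f["color"][140:285,245:370]; cv2.imwrite("pics/crop0.png",cv2.resize(c,None,fx=4,fy=4,interpolation=cv2.INTER_CUBIC))
hsv=cv2.cvtColor(f["color"],cv2.COLOR_BGR2HSV)
m=(((hsv[...,0]<10)|(hsv[...,0]>170))&(hsv[...,1]>60)).astype(np.uint8); m[:215]=0;m[260:]=0;m[:,:285]=0;m[:,325:]=0
n,l,st,ce=cv2.connectedComponentsWithStats(m)
for i in range(1,n): print(st[i],ce[i],onz(f,*ce[i],.046))
E
```

```text
(no output)
```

View pics/crop0.png

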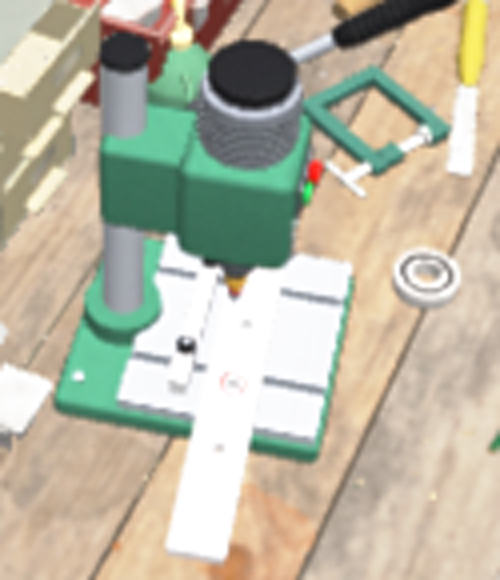

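The crop shows the red ring near (232,383), the bar's left end at (168–225,555), table corners (308,438), (352,265) and (118,402), and the black lever grip from about (335,40) up to the right.

```bash
python3 - <<'E'
from h import *
f=cam("scene"); im=f["color"].astype(int)
m=((im[...,2]-im[...,:2].min(2))>18).astype(np.uint8); m[:225]=0;m[245:]=0;m[:,:294]=0;m[:,312:]=0
n,l,st,ce=cv2.connectedComponentsWithStats(m,connectivity=8)
for i in range(1,n):print(st[i],ce[i],onz(f,*ce[i],.046).round(4))
ys,xs=np.nonzero(m);print("ring",onz(f,xs.mean(),ys.mean(),.046).round(4),xs.mean(),ys.mean())
def g(n,u,v,z): print(n,onz(f,u/4+244.625,v/4+139.625,z).round(4))
for n,u,v in (("FL",309,440),("FR",353,264),("BL",118,402)): g("table "+n,u,v,.036)
for u,v in ((318,458),(57,410),(354,275)): g("foot bottom",u,v,0)
for n,u,v in (("holeL",219,448),("holeR",247,323),("endBackL",168,551),("endFrontL",225,557),("right bar front",275,275),("right back",218,295)): g(n,u,v,.046)
for u,v in((105,45),(150,45)): pass
g("cap",252,75,.33); g("motor",252,70,.36)
g("headFL",292,262,.138); g("headBL",180,240,.138); g("headFRtop",309,130,.302);g("headFLtop",292,187,.302);g("grip near",335,42,.26);g("clampT",360,190,.01);g("C",310,105,.01);g("C",375,170,.01)
# jar, marker in 784 px
for n,u,v,z in(("jar",252,460,.091),("pen",372,432,.01),("pen",346,490,.01)):print(n,onz(f,u/1.4,v/1.4,z).round(3))
E
```

```text
[300 233   2   4   5] [300.4 234.4] [ 0.458  -0.1915  0.046 ]
[305 237   1   1   1] [305. 237.] [ 0.4418 -0.1884  0.046 ]
ring [ 0.4553 -0.191   0.046 ] 301.1666666666667 234.83333333333334
table FL [ 0.3815 -0.174   0.036 ]
table FR [ 0.413  -0.3516  0.036 ]
table BL [ 0.5227 -0.1452  0.036 ]
foot bottom [ 0.3761 -0.1872  0.    ]
foot bottom [ 0.5736 -0.1429  0.    ]
foot bottom [ 0.416  -0.3728  0.    ]
holeL [ 0.4357 -0.1321  0.046 ]
holeR [ 0.4631 -0.2497  0.046 ]
endBackL [ 0.4328 -0.0372  0.046 ]
endFrontL [ 0.3955 -0.0496  0.046 ]
right bar front [ 0.4623 -0.3049  0.046 ]
right back [ 0.4945 -0.2663  0.046 ]
cap [ 0.461 -0.211  0.33 ]
motor [ 0.4513 -0.183   0.36  ]
headFL [ 0.4308 -0.2428  0.138 ]
headBL [ 0.5123 -0.2276  0.138 ]
headFRtop [ 0.4191 -0.2085  0.302 ]
headFLtop [ 0.41   -0.1565  0.302 ]
grip near [ 0.4485 -0.3441  0.26  ]
clampT [ 0.4431 -0.4581  0.01  ]
C [ 0.5208 -0.5397  0.01  ]
C [ 0.4398 -0.4867  0.01  ]
jar [0.592 0.231 0.091]
pen [0.451 0.055 0.01 ]
pen [0.442 0.179 0.01 ]
```

>>> {"api": "step_arm", "payload": {
  "rows": [
    [0, 0, 0.04, 0, 0.0876],
    [0, 0, 0.08, 0, 0.0876],
    [0, 0, 0.12, 0, 0.0876],
    [0.02, 0.03, 0.16, 0.05, 0.0876],
    [0.035, 0.07, 0.18, 0.15, 0.0876],
    [0.05, 0.11, 0.18, 0.28, 0.0876],
    [0.068, 0.15, 0.18, 0.41, 0.0876],
    [0.087, 0.19, 0.18, 0.54, 0.0876],
    [0.105, 0.23, 0.18, 0.67, 0.0876],
    [0.124, 0.27, 0.18, 0.8, 0.0876],
    [0.142, 0.31, 0.18, 0.93, 0.0876],
    [0.16, 0.35, 0.18, 1.06, 0.0876],
    [0.179, 0.39, 0.18, 1.19, 0.0876],
    [0.197, 0.43, 0.18, 1.32, 0.0876],
    [0.215, 0.47, 0.18, 1.45, 0.0876],
    [0.234, 0.51, 0.17, 1.57, 0.0876],
    [0.252, 0.55, 0.14, 1.57, 0.0876],
    [0.265, 0.58, 0.1, 1.57, 0.0876],
    [0.272, 0.593, 0.05, 1.57, 0.0876],
    [0.272, 0.593, 0, 1.57, 0.0876]
  ]
}}

```text
t: 2.2
eef_pos: [0.4258, -0.0628, 0.2316]
ee_rot: [-3.139, 0.0, -1.34]
force: [1.6, 0.3, -0.3]
width: 0.0874
gripper_force: 0.0
```

```bash
python3 - <<'E'
from h import *
s=arm.get_state();print(s["t"],s["eef_pos"],s["ee_rot"],s["q"])
a=cam("scene");b=cam("top")
x=cv2.resize(a["color"][120:300,240:380],None,fx=3.3,fy=3.3,interpolation=cv2.INTER_CUBIC)
y=cv2.resize(b["color"][120:330,240:440],None,fx=594/210,fy=594/210,interpolation=cv2.INTER_CUBIC)[:594]
h=594; x=cv2.copyMakeBorder(x,0,h-x.shape[0],0,0,0) if x.shape[0]<h else x[:h]
o=np.hstack([x,y]);o=o[:,:];print(o.shape,x.shape);cv2.imwrite("pics/c1.png",cv2.resize(o,None,fx=.75,fy=.75) if o.shape[1]>1060 else cv2.resize(o,(800,int(h*800/o.shape[1]))))
E
```

```text
2.2 [ 0.42579868 -0.06280081  0.23160154] [-3.13939293e+00  1.97933786e-04 -1.34017734e+00] [ 3.15429890e-01 -6.42391304e-02 -4.85367837e-01 -1.19389937e-05
 -1.14745904e+00 -8.48062239e-02]
(594, 1028, 3) (594, 462, 3)
```

View pics/c1.png

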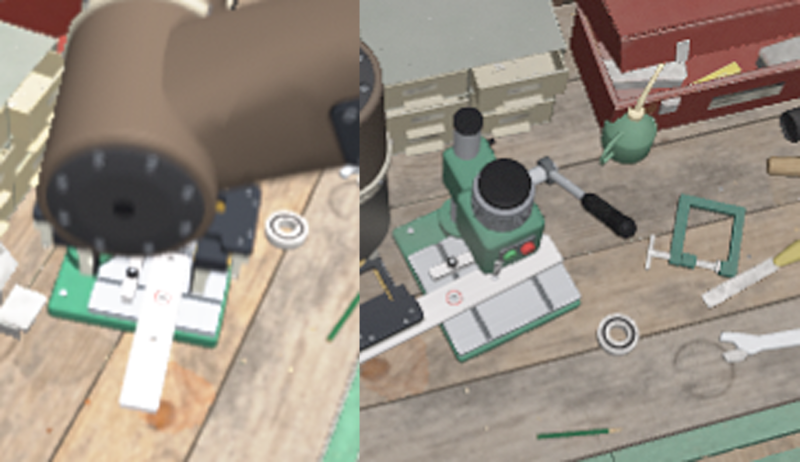

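The left half (scene) shows the ring at (163,297) with the gripper above the bar. The right half (top) shows the whole drill: ring at (454,297), table front corners (466,358) and (580,298), lever grip from (585,198) to (632,230), and the clamp at (705,235).

```bash
python3 - <<'E'
from h import *
a=cam("scene");b=cam("top")
S=lambda u,v:(240+u/2.568-.3,120+v/2.568-.3)
T=lambda u,v:(240+(u-359.5)/2.2012-.3,120+v/2.2012-.3)
def red(f,c,r,th):
    im=f["color"].astype(int);m=(im[...,2]-im[...,:2].min(2))>th
    yy,xx=np.mgrid[:420,:560];m&=(xx-c[0])**2+(yy-c[1])**2<r*r
    w=np.where(m,im[...,2]-im[...,:2].min(2),0).astype(float);return (w*xx).sum()/w.sum(),(w*yy).sum()/w.sum(),m.sum()
ra=red(a,S(163,297),6,8);rb=red(b,T(454,297),7,18);print(ra,rb,S(163,297),T(454,297))
print("ring tri",tri(a,ra[:2],b,rb[:2]).round(4),onz(a,*ra[:2],.046).round(4),onz(b,*rb[:2],.046).round(4))
for n,u,v,z in(("FL",466,353,.036),("FR",580,292,.036),("barRF",565,264,.046),("barRB",553,237,.046),("barLF on left",425,336,.046),("barLB",415,303,.046),("grip a",585,200,.26),("grip b",630,230,.32),("gripmid",609,214,.298),("cap",503,184,.37),("headFR",541,222,.302),("headFL",488,245,.302),("clampL",650,255,.01),("clampTop",745,205,.01)):
    print(n,onz(b,*T(u,v),z).round(4))
print("FL tri",tri(a,S(216,345),b,T(464,354)).round(4))
cv2.imwrite("pics/t1.png",cv2.resize(b["color"][170:300,260:390],None,fx=4.5,fy=4.5,interpolation=cv2.INTER_CUBIC))
E
```

```text
(np.float64(301.71535580524346), np.float64(234.82771535580525), np.int64(12)) (np.float64(282.3783783783784), np.float64(255.13513513513513), np.int64(27)) (303.17352024922116, 235.35420560747662) (282.63112847537707, 254.6264037797565)
ring tri [ 0.4509 -0.1903  0.0464] [ 0.4538 -0.1917  0.046 ] [ 0.4481 -0.1899  0.046 ]
FL [ 0.3766 -0.187   0.036 ]
FR [ 0.4183 -0.3512  0.036 ]
barRF [ 0.4568 -0.3419  0.046 ]
barRB [ 0.4972 -0.3382  0.046 ]
barLF on left [ 0.4082 -0.142   0.046 ]
barLB [ 0.4541 -0.1408  0.046 ]
grip a [ 0.4473 -0.3371  0.26  ]
grip b [ 0.377  -0.3556  0.32  ]
gripmid [ 0.4089 -0.3466  0.298 ]
cap [ 0.4389 -0.2322  0.37  ]
headFR [ 0.4167 -0.2722  0.302 ]
headFL [ 0.4054 -0.2104  0.302 ]
clampL [ 0.4533 -0.4644  0.01  ]
clampTop [ 0.4902 -0.6156  0.01  ]
FL tri [ 0.3812 -0.187   0.0028]
```

View pics/t1.png

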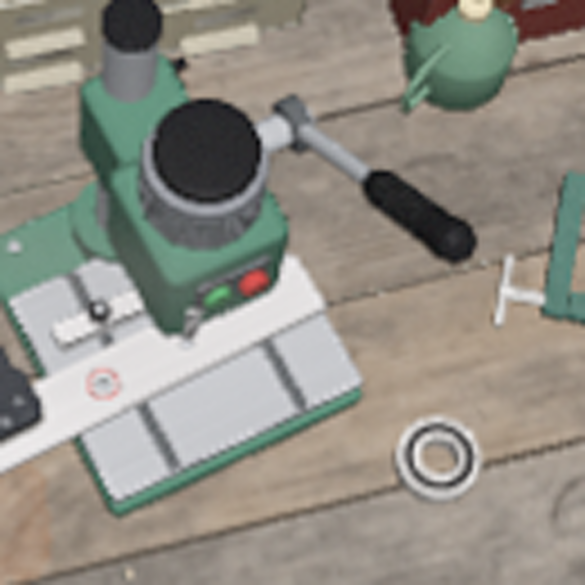

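The clean top view shows table corners at (118,502) and (360,390), the ring at (105,383), the bar's right end at (325,303)/(293,257), slots at (160,437) and (284,377), and the lever grip from (368,185) to (460,242).

```bash
python3 - <<'E'
from h import *
b=cam("top"); im=b["color"]
P=lambda u,v,z:onz(b,u/4.5+259.61,v/4.5+169.61,z)
ang=lambda p,q:np.arctan2(*( (q-p)[[1,0]]))
FL,FR=P(118,502,.036),P(360,390,.036); print("FL FR",FL.round(4),FR.round(4),np.linalg.norm(FR-FL),ang(FR,FL)-np.pi/2)
gl,gr=P(123,515,0.0),P(362,402,0.0);print("foot bottom",gl.round(4),gr.round(4),np.linalg.norm(gl-gr),ang(gr,gl)-np.pi/2)
sl=[P(145,405,.036),P(177,469,.036),P(265,345,.036),P(303,409,.036)]
print("slots",[s.round(4) for s in sl],ang(sl[1],sl[0]),ang(sl[3],sl[2]))
# bar edge fit by subpixel: white bar front/back edges vs table shade
F0,F1=P(75,437,.046),P(325,305,.046);B0,B1=P(35,388,.046),P(140,333,.046);B2=P(293,257,.046)
print("bar front",ang(F1,F0)-np.pi/2,"back",ang(B1,B0)-np.pi/2,ang(B2,B0)-np.pi/2,"end",ang(F1,B2)+np.pi, "corners",F1.round(4),B2.round(4))
print("fence front ends",P(65,347,.054).round(4),P(150,305,.054).round(4),"yaw",ang(P(150,303,.054),P(65,347,.054))-np.pi/2)
print("knob",P(99,310,.065).round(4),"pivot hub",P(292,118,.205).round(4),"grip ends",P(368,185,.26).round(4),P(460,242,.325).round(4))
for yaw in(.18,.2,.22,.24):
    R=np.array([[np.cos(yaw),-np.sin(yaw)],[np.sin(yaw),np.cos(yaw)]])
    print(yaw,(FL[:2]-R@[-.085,.09]).round(4),(FR[:2]-R@[-.085,-.09]).round(4))
E
```

```text
FL FR [ 0.3752 -0.1802  0.036 ] [ 0.4072 -0.3468  0.036 ] 0.16970789042408727 0.18972343711294348
foot bottom [ 0.3769 -0.1849  0.    ] [ 0.4106 -0.354  -0.    ] 0.17239900988139645 0.19687638930993834
slots [array([ 0.4319, -0.2133,  0.036 ]), array([ 0.3864, -0.2211,  0.036 ]), array([ 0.4515, -0.2978,  0.036 ]), array([ 0.4042, -0.3083,  0.036 ])] 0.17049514178120034 0.21988381217829622
bar front 0.25030057173508924 back 0.253194112565412 0.23978122720343165 end 3.402063853223844 corners [ 0.4643 -0.3406  0.046 ] [ 0.5013 -0.3307  0.046 ]
fence front ends [ 0.4755 -0.1729  0.054 ] [ 0.4894 -0.2319  0.054 ] yaw 0.25024050477279913
knob [ 0.4899 -0.1986  0.065 ] pivot hub [ 0.5228 -0.3206  0.205 ] grip ends [ 0.4474 -0.3352  0.26  ] [ 0.3775 -0.3531  0.325 ]
0.18 [ 0.4749 -0.2535] [ 0.4747 -0.2431]
0.2 [ 0.4764 -0.2515] [ 0.4726 -0.2417]
0.22 [ 0.4778 -0.2495] [ 0.4705 -0.2405]
0.24 [ 0.4791 -0.2474] [ 0.4683 -0.2392]
```

>>> {"api": "step_arm", "payload": {
  "rows": [
    [-0.005, 0, -0.04, 0, 0.0876],
    [-0.005, 0, -0.08, 0, 0.0876],
    [-0.005, 0, -0.12, 0, 0.0876],
    [-0.005, 0, -0.15, 0, 0.0876],
    [-0.005, 0, -0.175, 0, 0.0876],
    [-0.005, 0, -0.195, 0, 0.0876],
    [-0.005, 0, -0.204, 0, 0.0876],
    [-0.005, 0, -0.204, 0, 0.0876]
  ]
}}

```text
t: 3.25
eef_pos: [0.4214, -0.0646, 0.0294]
ee_rot: [-3.14, -0.0, -1.343]
force: [-0.5, -0.2, 0.0]
width: 0.0879
gripper_force: 0.0
```

>>> {"api": "step_arm", "payload": {
  "rows": [
    [0, 0, 0, 0, 0.03],
    [0, 0, 0, 0, 0.03],
    [0, 0, 0, 0, 0.03],
    [0, 0, 0, 0, 0.03],
    [0, 0, 0, 0, 0.03],
    [0, 0, 0, 0, 0.03],
    [0, 0, 0, 0, 0.03]
  ],
  "newtons": 25
}}

```text
t: 3.95
eef_pos: [0.4201, -0.0645, 0.0288]
ee_rot: [-3.141, -0.0, -1.343]
force: [0.5, 0.5, -0.1]
width: 0.0396
gripper_force: 25.0
```

>>> {"api": "step_arm", "payload": {
  "rows": [
    [0.003, 0.0006, 0, -0.005, 0.03],
    [0.006, 0.0012, 0, -0.01, 0.03],
    [0.008, 0.0016, 0, -0.015, 0.03],
    [0.01, 0.002, 0, -0.02, 0.03],
    [0.01, 0.002, 0, -0.02, 0.03]
  ]
}}

```text
t: 4.45
eef_pos: [0.4302, -0.0626, 0.0286]
ee_rot: [3.141, -0.0, -1.363]
force: [-0.9, -0.8, 0.2]
width: 0.0395
gripper_force: 25.0
```

>>> {"api": "step_arm", "payload": {
  "rows": [
    [0.001, 0.0002, 0, 0, 0.03],
    [0.002, 0.0004, 0, 0, 0.03],
    [0.003, 0.0006, 0, 0, 0.03],
    [0.003, 0.0006, 0, 0, 0.03]
  ]
}}

```text
t: 4.85
eef_pos: [0.4332, -0.0619, 0.0287]
ee_rot: [-3.141, -0.0, -1.363]
force: [-1.3, -1.2, 0.8]
width: 0.0398
gripper_force: 25.0
```

>>> {"api": "step_arm", "payload": {
  "rows": [
    [0.001, 0.0002, 0, 0, 0.03],
    [0.002, 0.0004, 0, 0, 0.03],
    [0.003, 0.0006, 0, 0, 0.03],
    [0.003, 0.0006, 0, 0, 0.03]
  ]
}}

```text
t: 5.25
eef_pos: [0.4356, -0.0615, 0.0286]
ee_rot: [3.141, 0.0, -1.363]
force: [-3.2, -0.1, 1.5]
width: 0.0399
gripper_force: 25.0
```

```bash
python3 - <<'E'
from h import *
s=arm.get_state();print(s["t"],s["eef_pos"],s["ee_rot"],s["force"],s["moment"])
a=cam("scene");b=cam("top")
def red(f,X,r,th):
    c=proj(f,X);im=f["color"].astype(int);d=im[...,2]-im[...,:2].min(2)
    yy,xx=np.mgrid[:420,:560];m=(d>th)&((xx-c[0])**2+(yy-c[1])**2<r*r)
    w=np.where(m,d,0).astype(float);return (w*xx).sum()/w.sum(),(w*yy).sum()/w.sum()
for f in(a,b):
    r=red(f,(.464,-.187,.046),8,14);print(r,onz(f,*r,.046).round(4))
x=cv2.resize(a["color"][190:260,265:345],None,fx=5,fy=5,interpolation=cv2.INTER_CUBIC)
y=cv2.resize(b["color"][215:285,270:350],None,fx=5,fy=5,interpolation=cv2.INTER_CUBIC)
cv2.imwrite("pics/c2.png",np.hstack([x,y]))
E
```

```text
5.25 [ 0.4356362  -0.06145877  0.02857887] [ 3.14090813e+00  1.32150387e-04 -1.36347594e+00] [-3.18827473 -0.13845379  1.49042497] [-0.01742547  1.15650519 -0.57610722]
(np.float64(297.8073476702509), np.float64(234.70376344086023)) [ 0.4645 -0.1871  0.046 ]
(np.float64(280.30577576443943), np.float64(251.19932049830123)) [ 0.461  -0.1873  0.046 ]
```

View pics/c2.png

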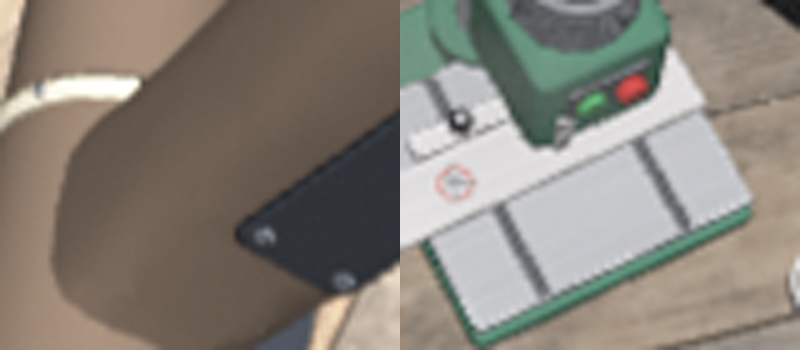

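The top half shows the bar's back edge parallel to the fence with the ring at (455,182). The scene half is blocked by the arm. The bar is on the fence, so I'll slide it.

>>> {"api": "step_arm", "payload": {
  "rows": [
    [0.001, 0, 0, 0, 0.03],
    [0.002, -0.005, 0, 0, 0.03],
    [0.003, -0.01, 0, 0, 0.03],
    [0.0041, -0.015, 0, 0, 0.03],
    [0.0052, -0.02, 0, 0, 0.03],
    [0.0062, -0.025, 0, 0, 0.03],
    [0.0072, -0.03, 0, 0, 0.03],
    [0.0072, -0.03, 0, 0, 0.03]
  ]
}}

```text
t: 6.15
eef_pos: [0.4433, -0.092, 0.0287]
ee_rot: [3.141, -0.0, -1.363]
force: [-1.5, -3.7, 1.4]
width: 0.0399
gripper_force: 25.1
```

```bash
python3 - <<'E'
from h import *
b=cam("top")
im=b["color"].astype(int);c=proj(b,(.467,-.217,.046));d=im[...,2]-im[...,:2].min(2)
yy,xx=np.mgrid[:420,:560];m=(d>14)&((xx-c[0])**2+(yy-c[1])**2<64);w=np.where(m,d,0.)
r=(w*xx).sum()/w.sum(),(w*yy).sum()/w.sum();print(r,c,m.sum(),onz(b,*r,.046).round(4),arm.get_state()["force"],arm.get_state()["moment"])
import os
s=np.load("pics/s0.npy")
class F(dict):pass
a=cam("scene")
for o in((.474,-.248),(.478,-.247)):print(proj(a,(*o,.064)),proj(a,(*o,.085)))
u,v=map(int,proj(a,(.476,-.2475,.064)).round())
print(u,v)
for j in range(v-10,v+8):print(j,[tuple(int(k) for k in s[j,i]) for i in range(u-4,u+5)])
E
```

```text
(np.float64(290.26823529411763), np.float64(246.51294117647058)) [289.89069518 246.78066457] 30 [ 0.4675 -0.2183  0.046 ] [-2.37069934 -3.21206138  1.91214057] [-1.34572077  0.87701203 -0.70437587]
[303.17975061 215.76459647] [303.53994308 211.20424534]
[301.84257088 215.55840889] [302.18608756 210.99721882]
303 216
206 [(150, 148, 151), (104, 100, 99), (74, 72, 67), (76, 75, 67), (79, 81, 70), (76, 81, 65), (76, 82, 61), (76, 85, 59), (76, 90, 58)]
207 [(248, 247, 249), (184, 178, 177), (86, 84, 83), (79, 74, 70), (84, 79, 75), (85, 81, 76), (86, 81, 77), (88, 83, 80), (112, 111, 109)]
208 [(226, 224, 225), (227, 218, 216), (96, 105, 110), (69, 73, 73), (79, 77, 73), (77, 74, 71), (80, 80, 80), (109, 116, 122), (204, 207, 214)]
209 [(174, 170, 171), (169, 164, 163), (83, 116, 133), (58, 96, 116), (61, 93, 113), (58, 89, 107), (64, 107, 131), (150, 182, 203), (255, 255, 255)]
210 [(184, 179, 179), (157, 155, 153), (100, 134, 156), (56, 136, 175), (60, 152, 195), (62, 150, 191), (79, 167, 213), (173, 216, 235), (255, 255, 255)]
211 [(234, 229, 227), (229, 224, 221), (189, 197, 206), (
[... 1289 characters left out ...]
 (255, 255, 255), (255, 255, 255), (255, 255, 255), (255, 255, 255)]
220 [(254, 253, 253), (255, 255, 255), (255, 255, 255), (255, 255, 255), (255, 255, 255), (255, 255, 255), (246, 246, 247), (220, 219, 221), (234, 234, 235)]
221 [(254, 254, 254), (255, 255, 255), (255, 255, 255), (255, 255, 255), (255, 255, 255), (255, 255, 255), (243, 242, 243), (231, 229, 231), (232, 231, 233)]
222 [(254, 254, 254), (255, 255, 255), (255, 255, 255), (255, 255, 255), (255, 255, 255), (255, 255, 255), (254, 254, 255), (255, 255, 255), (255, 255, 255)]
223 [(255, 255, 255), (255, 255, 255), (255, 255, 255), (255, 255, 255), (255, 255, 255), (255, 255, 255), (255, 255, 255), (255, 255, 255), (255, 255, 255)]
```

>>> {"api": "step_arm", "payload": {
  "rows": [
    [0.001, -0.005, 0, 0, 0.03],
    [0.0021, -0.01, 0, 0, 0.03],
    [0.0032, -0.015, 0, 0, 0.03],
    [0.0042, -0.02, 0, 0, 0.03],
    [0.0053, -0.025, 0, 0, 0.03],
    [0.006, -0.028, 0, 0, 0.03],
    [0.0066, -0.0307, 0, 0, 0.03],
    [0.0066, -0.0307, 0, 0, 0.03],
    [0.0066, -0.0307, 0, 0, 0.03]
  ]
}}

```text
t: 7.15
eef_pos: [0.4495, -0.1221, 0.0288]
ee_rot: [3.141, 0.0, -1.363]
force: [-5.1, 1.4, 4.5]
width: 0.0399
gripper_force: 25.1
```

>>> {"api": "step_arm", "payload": {
  "rows": [
    [0, 0, 0, 0, 0.07],
    [0, 0, 0, 0, 0.07],
    [0, 0, 0, 0, 0.07],
    [0, 0, 0, 0, 0.07],
    [0, 0, 0.03, 0, 0.07],
    [0, 0, 0.07, 0, 0.07],
    [0, 0, 0.11, 0, 0.07],
    [0, 0, 0.15, 0, 0.07],
    [0, 0, 0.19, 0, 0.07],
    [0, 0, 0.23, 0, 0.07],
    [0, 0, 0.27, 0, 0.07],
    [0, 0, 0.31, 0, 0.07],
    [0, 0, 0.35, 0, 0.07],
    [0, 0, 0.39, 0, 0.07],
    [-0.01, -0.02, 0.42, -0.1, 0.07],
    [-0.01, -0.04, 0.42, -0.2, 0.07],
    [-0.01, -0.06, 0.42, -0.3, 0.07]
  ]
}}

```text
t: 8.85
eef_pos: [0.44, -0.1826, 0.4501]
ee_rot: [-3.139, 0.0, -1.666]
force: [1.3, 0.0, -0.3]
width: 0.0698
gripper_force: 0.0
```

```bash
python3 - <<'E'
from h import *
s=arm.get_state();print(s["eef_pos"],s["ee_rot"],s["force"])
a=cam("scene");b=cam("top")
print("cap",tri(a,(307.6,157.1),b,(305.2,202.5)))
x=cv2.resize(a["color"][190:260,265:345],None,fx=5,fy=5,interpolation=cv2.INTER_CUBIC)
y=cv2.resize(b["color"][170:285,270:400],None,fx=3.04,fy=3.04,interpolation=cv2.INTER_CUBIC)[:350]
cv2.imwrite("pics/c3.png",np.hstack([x,cv2.copyMakeBorder(y,0,350-y.shape[0],0,0,0)])[:,:800])
E
```

```text
[ 0.43996164 -0.18261436  0.45005266] [-3.13852165e+00  3.17778257e-04 -1.66597525e+00] [ 1.28530752  0.03548305 -0.34151124]
cap [ 0.47377322 -0.24754532  0.29994167]
```

View pics/c3.png

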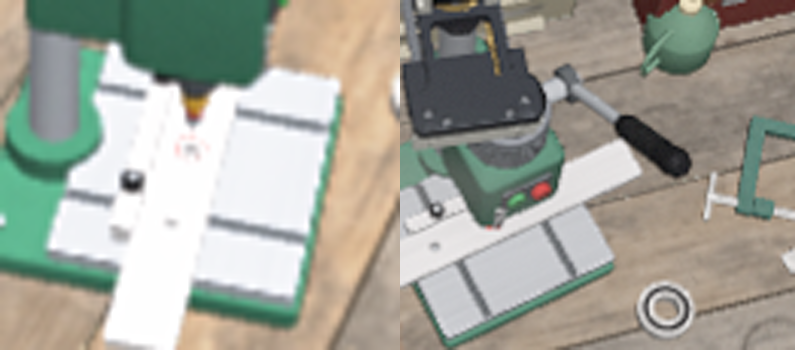

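The scene half shows the tip at about (193,122) and the ring just below it at (189,149). The top half shows the bar flush along the fence and the lever grip at (655,145).

```bash
python3 - <<'E'
from h import *
a=cam("scene");im=a["color"].astype(int);d=im[...,2]-im[...,:2].min(2)
print(d[213:226,296:311]); print(im[208:222,299:308].mean(2).astype(int))
m=np.zeros_like(d,bool);m[216:225,297:309]=1
w=np.where(m&(d>6),d,0.);yy,xx=np.mgrid[:420,:560];r=((w*xx).sum()/w.sum(),(w*yy).sum()/w.sum());print(r,onz(a,*r,.046))
t=(303.1,215.4);P=onz(a,*t,.064);print("tip",P,"hole expected px",proj(a,(P[0],P[1],.046)))
yaw=.21;R=np.array([[np.cos(yaw),-np.sin(yaw)],[np.sin(yaw),np.cos(yaw)]])
print("hole - point in drill axes mm",1e3*R.T@(onz(a,*r,.046)-P)[:2])
E
```

```text
[[ 1  1  1  0  0  0 23 62 51 29  0  0  0  0  1]
 [ 1  2  0  0  0  0  2  0  1  2  0  0  0  0  1]
 [ 1  2  0  0  0  0  2  4  2  0  0  0  1  0  1]
 [ 0  2  0  0  1  2  2 12  0  0  0  0  0  1  1]
 [ 2  1  0  0  4 24 17 27  7  2  0  0  0  1  1]
 [ 2  0  0  1 14  2  3  5  4 14  3  0  0  1  0]
 [ 2  0  0  2 37  5  2  3  5  4 19  0  0  1 -2]
 [ 1  0  0  1 32  8  3  2  8  3  6  0  0  2 -1]
 [ 0  0  0  1  8 10  8  3 18  6  0  0  0  1 -1]
 [ 1  0  0  0  0  1  4  2  5  0  0  0  1  0 -2]
 [ 1  0  0  0  0  0  0  1  0  0  0  0  0  0 -2]
 [ 1  0  0  0  0  0  0  0  0  0  0  0  0 -1 -1]
 [ 1  0  0  0  0  0  0  0  0  0  1  0  1 -1 -1]]
[[246 255 130  63  68  67  71 104 185]
 [248 255 163  83  79  75  91 160 252]
 [252 255 180 113 121 121 137 189 254]
 [255 255 228 121 116 128 155 237 255]
 [254 255 255 128 101 131 189 255 255]
 [254 255 255 139  98 127 206 255 255]
 [254 255 255 183 136 177 236 255 254]
 [254 254 255 246 201 246 255 255 254]
 [254 253 252 253 245 255 255 254 254]
 [254 251 237 244 237 250 253 254 254]
 [253 245 252 246 246 251 246 252 254]
 [253 229 244 206 196 231 252 242 254]
 [253 234 245 220 219 224 253 251 254]
 [253 247 247 242 251 225 251 254 254]]
(np.float64(301.99619771863115), np.float64(218.70342205323195)) [ 0.47784728 -0.25010321  0.046     ]
tip [ 0.47479314 -0.24924564  0.064     ] hole expected px [302.79908716 219.22190198]
hole - point in drill axes mm [ 2.80827857 -1.47539195]
```

>>> {"api": "step_arm", "payload": {
  "rows": [
    [-0.004, -0.018, 0, -0.14, 0.07],
    [-0.008, -0.036, 0, -0.28, 0.07],
    [-0.012, -0.054, 0, -0.42, 0.07],
    [-0.016, -0.072, 0, -0.56, 0.07],
    [-0.02, -0.09, 0, -0.7, 0.07],
    [-0.024, -0.108, 0, -0.84, 0.07],
    [-0.028, -0.126, 0, -0.98, 0.07],
    [-0.032, -0.145, 0, -1.12, 0.07],
    [-0.0354, -0.1626, 0, -1.25, 0.07],
    [-0.0354, -0.1626, -0.02, -1.268, 0.07],
    [-0.0354, -0.1626, -0.05, -1.268, 0.07],
    [-0.0354, -0.1626, -0.05, -1.268, 0.07]
  ]
}}

```text
t: 10.2
eef_pos: [0.4034, -0.3432, 0.3949]
ee_rot: [3.137, -0.004, -2.929]
force: [-0.2, 0.9, -0.3]
width: 0.0703
gripper_force: 0.0
```

```bash
python3 - <<'E'
from h import *
s=arm.get_state();print(s["eef_pos"],s["ee_rot"],s["force"],s["q"])
a=cam("scene");b=cam("top")
for z in(.28,.305):print(proj(a,(.4046,-.3452,z)),proj(b,(.4046,-.3452,z)))
x=cv2.resize(a["color"][110:230,275:395],None,fx=3.3,fy=3.3,interpolation=cv2.INTER_CUBIC)
y=cv2.resize(b["color"][170:290,280:400],None,fx=3.3,fy=3.3,interpolation=cv2.INTER_CUBIC)
cv2.imwrite("pics/c4.png",np.hstack([x,y]))
E
```

```text
[ 0.40338793 -0.34322977  0.39489629] [ 3.13688516 -0.00435897 -2.92917871] [-0.20957567  0.89453599 -0.32738665] [-3.35786773e-01  5.56330989e-02 -9.21997558e-04 -1.74822374e-03
 -1.52041484e+00 -1.02251244e+00]
[344.06511181 148.87687783] [351.96041487 221.80027997]
[345.19032737 141.79518003] [353.51752605 217.41902413]
```

View pics/c4.png

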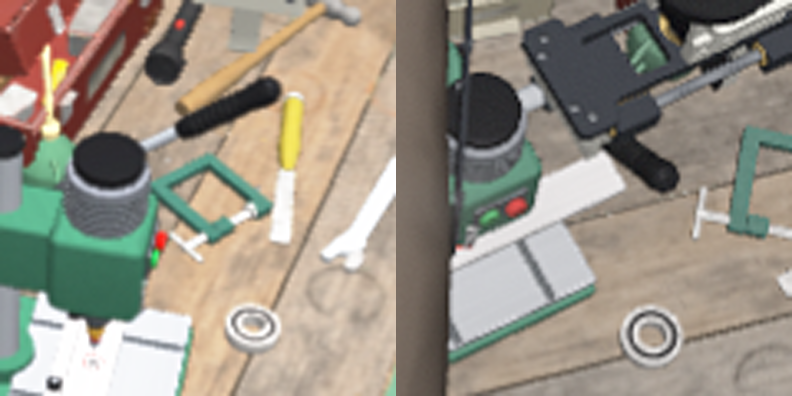

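The grip is clear in both halves, with the scene view putting its axis near (231,108), close to the model. The ring sits under the point at (93,362). I'll descend onto the grip.

>>> {"api": "step_arm", "payload": {
  "rows": [
    [0, -0.003, -0.025, 0, 0.07],
    [0, -0.003, -0.05, 0, 0.07],
    [0, -0.003, -0.075, 0, 0.07],
    [0, -0.003, -0.095, 0, 0.07],
    [0, -0.003, -0.108, 0, 0.07],
    [0, -0.003, -0.108, 0, 0.07]
  ]
}}

```text
t: 10.9
eef_pos: [0.4044, -0.3474, 0.2904]
ee_rot: [3.141, -0.001, -2.93]
force: [0.1, -0.2, -0.3]
width: 0.07
gripper_force: 0.0
```

>>> {"api": "step_arm", "payload": {
  "rows": [
    [0, 0, 0, 0, 0.05],
    [0, 0, 0, 0, 0.035],
    [0, 0, 0, 0, 0.028],
    [0, 0, 0, 0, 0.023],
    [0, 0, 0, 0, 0.018],
    [0, 0, 0, 0, 0.015],
    [0, 0, 0, 0, 0.015],
    [0, 0, 0, 0, 0.015]
  ],
  "newtons": 15
}}

```text
t: 11.7
eef_pos: [0.4023, -0.3442, 0.2893]
ee_rot: [3.134, -0.003, -2.931]
force: [-4.8, 16.9, 4.7]
width: 0.0208
gripper_force: 15.0
```

>>> {"api": "step_arm", "payload": {
  "rows": [
    [-0.0005, 0.0015, 0, 0, 0.015],
    [-0.001, 0.0032, 0, 0, 0.015],
    [-0.001, 0.0032, 0, 0, 0.015]
  ]
}}

```text
t: 12.0
eef_pos: [0.4034, -0.3438, 0.2907]
ee_rot: [3.141, 0.0, -2.931]
force: [-0.1, 5.5, 1.5]
width: 0.0203
gripper_force: 15.0
```

```bash
python3 - <<'E'
from h import *
s=arm.get_state();print(s["eef_pos"],s["force"],s["moment"])
import numpy as np
# grasp point vs pivot; planned arc shifts from here with lever angle th
p=s["eef_pos"]; d=np.array([.978,.208]); piv=np.array([.5205,-.3205])
g=np.array([p[0],p[1]]);h=(piv-g)@d; z=p[2]+.019; print("horiz",h,"z",z,"r",np.hypot(h,z-.205),"phi",np.arctan2(z-.205,h))
r=np.hypot(.1*0+r if False else h,z-.205)if False else h/np.cos(.70)
for th in(.1,.2,.3,.4,.45,.5,.55,.6,.66,.7,.75,.81):
    dx=r*(np.cos(.7)-np.cos(.7-th)); print(th,(d*dx).round(4),round(r*(np.sin(.7-th)-np.sin(.7)),4))
E
```

```text
[ 0.40339805 -0.34376268  0.29067653] [-0.1235581   5.50789647  1.46857903] [ 1.97098295  0.03719599 -0.02655139]
horiz 0.11936433939969426 z 0.30967652765961223 r 0.15876089242379238 phi 0.7199332166824388
0.1 [-0.0092 -0.002 ] -0.0124
0.2 [-0.0172 -0.0037] -0.0257
0.3 [-0.0238 -0.0051] -0.0398
0.4 [-0.0291 -0.0062] -0.0544
0.45 [-0.0311 -0.0066] -0.0619
0.5 [-0.0328 -0.007 ] -0.0695
0.55 [-0.0342 -0.0073] -0.0772
0.6 [-0.0351 -0.0075] -0.085
0.66 [-0.0358 -0.0076] -0.0943
0.7 [-0.0359 -0.0076] -0.1005
0.75 [-0.0357 -0.0076] -0.1083
0.81 [-0.035  -0.0074] -0.1177
```

>>> {"api": "step_arm", "payload": {
  "rows": [
    [-0.0046, 0, -0.0062, 0, 0.015],
    [-0.0092, -0.001, -0.0124, 0, 0.015],
    [-0.0134, -0.0018, -0.019, 0, 0.015],
    [-0.0172, -0.0027, -0.0257, 0, 0.015],
    [-0.0207, -0.0035, -0.0326, 0, 0.015],
    [-0.0238, -0.0041, -0.0398, 0, 0.015],
    [-0.0266, -0.0047, -0.047, 0, 0.015],
    [-0.0291, -0.0052, -0.0544, 0, 0.015],
    [-0.0291, -0.0052, -0.0544, 0, 0.015]
  ]
}}

```text
t: 12.9
eef_pos: [0.3738, -0.3498, 0.2353]
ee_rot: [3.141, -0.001, -2.931]
force: [0.9, 2.4, 3.0]
width: 0.0206
gripper_force: 15.0
```

```bash
python3 - <<'E'
from h import *
s=arm.get_state();print(s["eef_pos"],s["force"])
a=cam("scene");im=a["color"].astype(int);d=im[...,2]-im[...,:2].min(2)
print(d[209:226,296:311]); print(im[209:226,297:310].mean(2).astype(int))
P=(.4748,-.2492);print(proj(a,(*P,.048)),proj(a,(*P,.046)))
E
```

```text
[ 0.37378547 -0.349806    0.23532299] [0.91231037 2.42334593 2.99282897]
[[  0   0   0   2  -2  -4  -5  -5  -5  -5  -5  -4  -1   3   0]
 [  0   0   0   2   0  -3  -4  -5  -5  -4  -5  -2   3   0   0]
 [  0   0   0   0   2   0  -4  -5  -5  -3   0   1   2   0   0]
 [  0   0   1   0   0  21  30   7   7  26  25   2   0   0   0]
 [  0   0   1   0   0  56  99  75  78  88  39   0   0   0   0]
 [  1   0   0   0   0  54 124 141 142 110  18   0   0   0   0]
 [  0   1   0   0   0  18  96 136 124  66   0   0   0   0   1]
 [  0   1   0   0   0   7  42  94  62  20   0   0   0   0   1]
 [  1   0   0   0   0  16  13  22  13  11   0   0   0   0   1]
 [  1   0   0   0   4   0   0   0  28  15   0   0   0   0   0]
 [  1   0   0   0  23   3   2   0   4   0   8   0   0   1  -1]
 [  0   0   0   0  18   3   2   3   6   0   1   0   0   1  -1]
 [  0   0   0   0   2   4   4   0  14   2   0   0   0   1  -1]
 [  0   0   0   0   0   0   2   0   2   0   0   0   0   0  -1]
 [  0   0   0   0   0   0   0   0   0   0   0   0   0  -1  -1]
 [  0   0   0   0   0   0   0   0   0   0   0   0   0   0   0]
 [  0   0   0   0  
[... 336 characters left out ...]
5 176 126 138 143 168 242 255 255 255]
 [250 255 255 255 230 129 121 136 200 255 255 255 255]
 [252 255 255 255 247 121 102 132 229 255 255 255 255]
 [254 255 255 255 243 150 134 173 245 255 255 255 255]
 [255 255 255 252 255 184 152 200 245 255 255 255 255]
 [255 255 255 239 253 214 189 240 255 249 255 255 254]
 [255 255 255 243 253 236 234 239 255 254 255 255 252]
 [255 255 255 252 252 250 255 238 254 255 255 255 250]
 [255 255 255 255 255 253 255 253 255 255 255 255 245]
 [255 255 255 255 255 255 255 255 255 255 255 255 249]
 [255 255 255 255 255 255 255 255 255 255 255 253 251]
 [255 255 255 255 255 255 255 255 255 255 255 251 251]]
[302.82435785 218.81063501] [302.79123185 219.23136734]
```

>>> {"api": "step_arm", "payload": {
  "rows": [
    [-0.001, -0.0002, -0.0037, 0, 0.015],
    [-0.002, -0.0004, -0.0075, 0, 0.015],
    [-0.0029, -0.0006, -0.0113, 0, 0.015],
    [-0.0037, -0.0008, -0.0151, 0, 0.015],
    [-0.0044, -0.001, -0.0189, 0, 0.015],
    [-0.0051, -0.0011, -0.0228, 0, 0.015],
    [-0.0056, -0.0012, -0.0267, 0, 0.015],
    [-0.006, -0.0013, -0.0306, 0, 0.015],
    [-0.0064, -0.0014, -0.0353, 0, 0.015],
    [-0.0067, -0.0014, -0.0399, 0, 0.015],
    [-0.0067, -0.0014, -0.0399, 0, 0.015]
  ]
}}

```text
t: 14.05
eef_pos: [0.3674, -0.3511, 0.1958]
ee_rot: [3.141, -0.001, -2.931]
force: [-2.3, 1.6, 5.0]
width: 0.0206
gripper_force: 15.0
```

```bash
python3 - <<'E'
from h import *
s=arm.get_state();print(s["eef_pos"],s["force"])
a=cam("scene");im=a["color"].astype(int);d=im[...,2]-im[...,:2].min(2)
print(d[211:227,296:311]); print(im[211:227,297:310].mean(2).astype(int))
E
```

```text
[ 0.3673913  -0.35111485  0.19580932] [-2.25663032  1.60211705  5.02448557]
[[  0   0   2   0  -2  -4  -4  -5  -5  -5  -5  -5   0   3   0]
 [  0   0   1   3   0  -4  -4  -5  -5  -4  -5  -2   3   0   0]
 [  0   0   0   0   4  -3  -3  -5  -5  -4  -2   2   2   0   0]
 [  1   0   0   0  12  14   5   1   0  21  23   2   0   0   0]
 [  1   1   0   0   5  57  69  69  69  86  38   0   0   0   0]
 [  0   1   0   0   1  85 134 146 147 106  15   0   0   0   1]
 [  1   0   0   0   0  67 120 139 135  72   0   0   0   0   1]
 [  1   0   0   0   8  17  63  97  89  40   0   0   0   0   0]
 [  1   0   0   0  30  10   4  19   9   1   8   0   0   0   0]
 [  0   0   0   0  17   3   5   3   6   0   1   0   0   1  -1]
 [  0   0   0   0   3   2   5   2  15   1   0   0   0   1  -1]
 [  0   0   0   0   0   0   1   0   1   0   0   0   0   0  -1]
 [  0   0   0   0   0   0   0   0   0   0   0   0   0  -1  -1]
 [  0   0   0   0   0   0   0   0   0   0   0   0   1   0  -1]
 [  0   0   0   0   0   0   0   0   0   0   0   0   0   0  -1]
 [  0   0   0   0   0   0   0   0   0   0   0   0   0  -1  -1]]
[[255 228 128  
[... 165 characters left out ...]
21  92  72  83  84  99 156 251 255 255]
 [250 255 255 249 125  93 103 102 139 228 255 255 255]
 [252 255 255 254 153 126 142 145 163 239 255 255 255]
 [254 255 255 255 193 124 127 136 191 255 255 255 255]
 [255 255 255 249 217 118 110 146 227 255 255 255 255]
 [255 255 255 235 233 149 143 202 254 249 255 255 255]
 [255 255 255 243 253 201 201 231 255 254 255 255 252]
 [255 255 255 253 253 250 253 238 254 255 255 255 250]
 [255 255 255 255 255 254 255 254 255 255 255 255 246]
 [255 255 255 255 255 255 255 255 255 255 255 255 249]
 [255 255 255 255 255 255 255 255 255 255 255 253 251]
 [255 255 255 255 255 255 255 255 255 255 255 251 251]
 [255 255 255 255 255 255 255 255 255 255 255 246 251]]
```

```bash
python3 - <<'E'
from h import *
a=cam("scene");im=a["color"].astype(int)
for j in range(212,223):print(j,[tuple(im[j,i]) .__repr__().replace('np.int64','') for i in range(301,306)])
cv2.imwrite("pics/p66.png",cv2.resize(a["color"][195:235,280:330],None,fx=12,fy=12,interpolation=cv2.INTER_CUBIC))
E
```

```text
212 ['((76), (71), (68))', '((83), (79), (74))', '((87), (83), (79))', '((88), (85), (80))', '((91), (85), (80))']
213 ['((73), (71), (69))', '((79), (76), (70))', '((86), (82), (77))', '((87), (83), (78))', '((87), (82), (79))']
214 ['((83), (92), (98))', '((70), (72), (74))', '((83), (83), (84))', '((83), (82), (83))', '((88), (99), (108))']
215 ['((94), (128), (150))', '((57), (103), (125))', '((64), (111), (134))', '((64), (108), (134))', '((92), (148), (178))']
216 ['((111), (152), (195))', '((54), (143), (186))', '((61), (161), (206))', '((64), (164), (211))', '((106), (173), (212))']
217 ['((165), (183), (232))', '((61), (128), (180))', '((51), (138), (190))', '((66), (143), (200))', '((155), (183), (227))']
218 ['((212), (211), (229))', '((95), (101), (156))', '((71), (92), (167))', '((111), (123), (199))', '((214), (214), (254))']
219 ['((232), (230), (240))', '((152), (146), (151))', '((140), (135), (153))', '((202), (198), (207))', '((255), (254), (255))']
220 ['((252), (252), (255))', '((202), (199), (204))', '((204), (199), (202))', '((231), (230), (236))', '((255), (255), (255))']
221 ['((253), (253), (255))', '((249), (248), (254))', '((253), (253), (255))', '((233), (233), (248))', '((254), (254), (255))']
222 ['((255), (255), (255))', '((254), (254), (255))', '((255), (255), (255))', '((254), (254), (255))', '((255), (255), (255))']
```

View pics/p66.png

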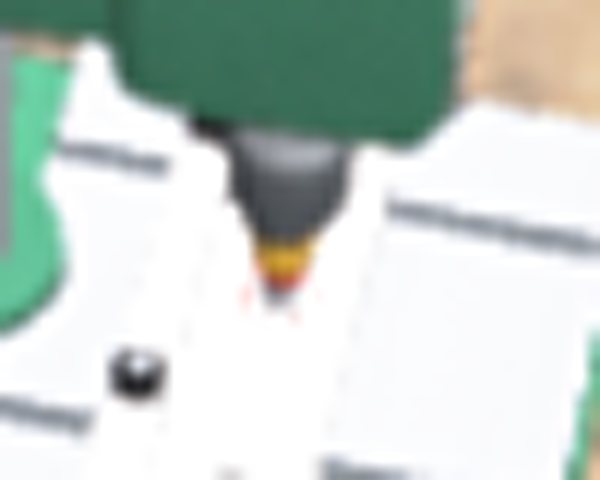

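The zoomed view shows the point inside the red ring at (275,295) with the red band still visible under the brass at (280,280). So the tip is in the hole and the plunger is not yet pushed in. Pulling further.

>>> {"api": "step_arm", "payload": {
  "rows": [
    [0, 0, -0.004, 0, 0.015],
    [0.0001, 0, -0.008, 0, 0.015],
    [0.0002, 0, -0.012, 0, 0.015],
    [0.0003, 0, -0.0155, 0, 0.015],
    [0.0005, 0, -0.0155, 0, 0.015]
  ]
}}

```text
t: 14.65
eef_pos: [0.3676, -0.3511, 0.1808]
ee_rot: [3.141, -0.001, -2.931]
force: [-4.8, 0.7, 6.3]
width: 0.0204
gripper_force: 15.0
```

```bash
cat > r.py <<'E'
from h import *
s=arm.get_state();print(s["t"],s["eef_pos"],s["force"])
a=cam("scene");im=a["color"].astype(int)
q=(im[...,2]-im[...,1])-.45*(im[...,1]-im[...,0])
br=(im[...,1]-im[...,0])
print("redness");print(q[212:224,298:309].round().astype(int));print("brass G-B");print(br[212:222,300:307])
print(q[213:220,302:305].clip(0).sum())
E
python3 r.py
```

```text
14.65 [ 0.36762811 -0.35109694  0.18076634] [-4.75092273  0.67725276  6.26842393]
redness
[[ 2  2 -1 -2 -3 -4 -2 -3 -4 -1  3]
 [ 0  3  1 -1 -4 -3 -2 -3 -2 -1  4]
 [ 0  0  4  0 -2 -4 -2 -2  0  3  0]
 [ 0  0  4  4  2 -2 -1  3  5  0  0]
 [ 0  0  3  9 -1  3  4 10  2  0  0]
 [ 0  0  3 13  1  1  8 14  0  0  0]
 [ 0  0  9  4  7  5 21 20  0  0  0]
 [ 0  0 28 13  4  2 11  1  7  0  0]
 [ 0  0 15  2  9  6 12  0  1  0  0]
 [ 0  0  3  2  5  1 15  0  0  0  0]
 [ 0  0  0  0  1  0  1  0  0  0  0]
 [ 0  0  0  0  0  0  0  0  0  0  0]]
brass G-B
[[ -4  -4  -3  -3  -4  -4  -3]
 [ -3  -5  -3  -4  -5  -5  -5]
 [  0  -1  -3  -4  -4  -5  -2]
 [  5  20  18   6   5  11   8]
 [  2  49  73  52  51  44  11]
 [  2  42  88 100  92  42   0]
 [  1  25  56  73  54  11   0]
 [  0  -2   3  10   3  -1  -1]
 [  1   0  -5  -6  -4   0  -1]
 [ -1   0   0   0   0   0   0]]
68.0
```

```bash
cat > c.py <<'E'
from h import *
a=cam("scene");s=np.load("pics/s0.npy")
def cen(im):
    im=im.astype(int);b=(im[...,1]-im[...,0]).clip(8)-8.;w=b[205:223,301:306];w=w*(w>0)
    return (w*np.arange(205,223)[:,None]).sum()/w.sum(), w.sum()
c0,c1=cen(s),cen(a["color"]);P=(.4748,-.2492)
v=lambda z:proj(a,(*P,z))[1]
zs=np.linspace(0,.04,401);dv=np.array([v(.088-q)-v(.088) for q in zs])
drop=np.interp(c1[0]-c0[0],dv,zs);print(c0,c1,"drop mm",drop*1e3,"plunger",drop*1e3-26.5,"th",drop/.04)
E
python3 c.py
```

```text
(np.float64(210.11738648947951), np.float64(903.0)) (np.float64(216.3672680412371), np.float64(776.0)) drop mm 28.803429679498336 plunger 2.303429679498336 th 0.7200857419874583
```

>>> {"api": "step_arm", "payload": {
  "rows": [
    [-0.0005, 0, -0.003, 0, 0.015],
    [-0.001, 0, -0.006, 0, 0.015],
    [-0.0015, 0, -0.0085, 0, 0.015],
    [-0.0015, 0, -0.01, 0, 0.015],
    [-0.0015, 0, -0.01, 0, 0.015],
    [-0.0015, 0, -0.01, 0, 0.015]
  ]
}}

```text
t: 15.35
eef_pos: [0.3682, -0.351, 0.1717]
ee_rot: [-3.14, 0.003, -2.93]
force: [1.4, 4.7, 7.2]
width: 0.0205
gripper_force: 15.0
```

```bash
python3 r.py; python3 c.py; python3 - <<'E'
from h import *
for _ in range(3):print(arm.get_state()["force"]);cam("top")
a=cam("scene");cv2.imwrite("pics/fin.png",cv2.resize(a["color"][195:235,280:330],None,fx=12,fy=12,interpolation=cv2.INTER_CUBIC))
E
```

```text
15.35 [ 0.36824368 -0.35104373  0.17172053] [1.36045381 4.68344375 7.20167658]
redness
[[ 2  0  0 -2 -2 -4 -4 -6 -3 -1  1]
 [ 0  2 -1 -2 -4 -3 -3 -2 -4 -1  4]
 [ 0  3  3 -2 -3 -3 -4 -3 -1  3  2]
 [ 0  0  7  1 -3 -3 -3 -1  2  0  0]
 [ 0  0  3  6  5  3  4  7  3  0  0]
 [ 0  0  2 12  2  2  3 11  1  0  0]
 [ 0  0 13 25  4  3  7 14  2  0  0]
 [ 0  0 32 16  5  5 12 15  9  0  0]
 [ 0  0 19 12  9  5 12  0  0  0  0]
 [ 0  0  2  2  4  1 14  0  0  0  0]
 [ 0  0  0  0  1  0  1  0  0  0  0]
 [ 0  0  0  0  0  0  0  0  0  0  0]]
brass G-B
[[-5 -5 -4 -3 -4 -3 -4]
 [-3 -4 -3 -3 -4 -5 -3]
 [-3 -4 -5 -4 -4 -5 -4]
 [-1  3 -3 -3 -3 -1  1]
 [ 2 26 34 28 31 26  8]
 [ 3 53 89 82 85 60  6]
 [ 0 35 78 86 77 39  0]
 [ 0  6 29 39 30  4  0]
 [ 0 -2 -4 -4 -3  0  0]
 [ 0  0 -1 -1 -1  0  0]]
56.39999999999999
(np.float64(210.11738648947951), np.float64(903.0)) (np.float64(217.01184834123222), np.float64(844.0)) drop mm 31.82987238799318 plunger 5.329872387993181 th 0.7957468096998295
[1.26378823 4.28926909 6.27617471]
[1.65434133 5.08542246 6.5076749 ]
[0.5732364  4.68757173 7.1859959 ]
```

View pics/fin.png

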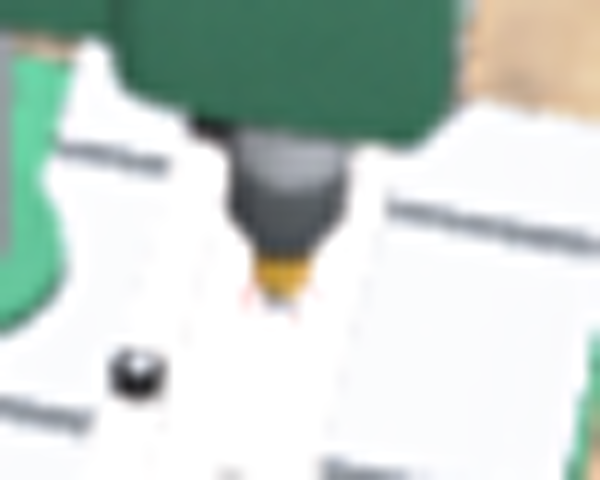

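The red band is gone, with brass directly above the steel cone at (280,285) and the point centred in the ring. Heights, force and pixels agree on roughly 5–6 mm, so a last small nudge.

>>> {"api": "step_arm", "payload": {
  "rows": [
    [0, 0, -0.001, 0, 0.015],
    [0, 0, -0.0015, 0, 0.015],
    [0, 0, -0.0015, 0, 0.015],
    [0, 0, -0.0015, 0, 0.015],
    [0, 0, -0.0015, 0, 0.015],
    [0, 0, -0.0015, 0, 0.015],
    [0, 0, -0.0015, 0, 0.015],
    [0, 0, -0.0015, 0, 0.015]
  ]
}}

```text
t: 16.45
eef_pos: [0.3684, -0.351, 0.1703]
ee_rot: [-3.14, 0.003, -2.93]
force: [1.4, 5.6, 6.9]
width: 0.0208
gripper_force: 15.0
```

```bash
python3 c.py; python3 - <<'E'
from h import *
s=arm.get_state();print(s["eef_pos"],s["force"],s["qd"].round(3))
b=cam("top")
# bar edge on fence check: knob gap and clutter unchanged
for n,X in(("marker",(.446,.117,.01)),("jar",(.592,.231,.091))):
    u,v=proj(b,X);print(n,u,v,b["color"][int(v),int(u)])
E
```

```text
(np.float64(210.11738648947951), np.float64(903.0)) (np.float64(217.045766590389), np.float64(874.0)) drop mm 31.98941975274873 plunger 5.489419752748731 th 0.7997354938187182
[ 0.36838787 -0.35103072  0.17032669] [0.80722233 5.10454636 6.49621458] [-0.001 -0.001  0.001 -0.    -0.     0.001]
marker 176.87326601904027 286.2200548644194 [238 240 241]
jar 121.80590068422478 238.17092298980393 [149 194 203]
```

```bash
python3 -c "
from station import arm
print(arm.job_done())"
```

```text
the job is handed in; nothing more can be done
None
```

The job is handed in: the bar is against the fence with the point in the red-ringed hole, and the arm is holding the lever with the plunger about half-way in (my estimate is 5.5–6 mm, red band gone).

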